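# Close the food processor and uncap its feed chimney

### The job

Get the food processor ready for feeding: first turn its speed dial back to the zero (off) stop, so that it cannot start, then pick up the bowl lid with the cap still on it and lower the pair gently onto the bowl (do not let it drop) until the lid is fully seated, its tongue in the slot beside the bowl. Then lift the cap alone off the chimney, leaving the bowl lid seated, and finish while still holding the cap in the gripper, at least 5 cm above the chimney and touching nothing else. Leave the lemon, the garlic and the little bottle where they are.

Things in the scene. Friction and masses are not known exactly. Their poses are not given: they have to be found in the camera images.
- processor: food processor, fixed to the worktop: metal housing, open steel bowl (108 mm outside, 102 mm inside, rim 112 mm above the worktop) with a black handle toward -x; beside the bowl toward -y a motor tower (130 x 92 mm, flat top 110 mm above the worktop, y -82 to -174 mm). Origin: bowl axis at worktop level; z up
- bowl_mouth (a point): centre of the bowl's rim plane, 112 mm above the worktop; axes as the processor's
- slot_mouth (a point): centre of the interlock slot's mouth, 72 mm from the bowl's axis toward -y, 110 mm above the worktop, in the black block between bowl and tower. The slot is 18 mm wide along x, about 17 mm long along y, 14 mm deep; axes as the processor's
- speed_dial (a joint): angle of the speed dial on the tower's top (rad): 0 = off, at its hard zero stop; grows to 2.36 as it turns clockwise seen from above, so it is turned back anticlockwise. About 0.05 N m of friction; stays where it is left
- dial_grip (a point): on the dial's upright axis (130 mm from the bowl's axis toward -y), 130 mm above the worktop, mid grip bar. Bar 44 x 13 mm, top 138 mm above the worktop, on a round skirt 48 mm across whose top is at 119 mm. The point turns with the dial: x along the bar, z up; at 0 its x axis is the processor's
- bowl_lid: loose inner lid, grey, 0.16 kg. Origin: centre under its plug ring (97 mm wide, 10 mm high, enters the bowl). Flange 116 mm wide, 10-14 mm above origin. Round the chimney a 62 mm collar with two ribbed finger flats facing lid +y and -y, 65 mm apart, 27 mm wide, 14-38 mm above origin: grip here. Starts on the worktop, cap on it. Seated, its axes agree with the processor's; z up
- lid_seat (a point): centre of the underside of the lid's flange, 10 mm above the lid's origin; meets point bowl_mouth when seated
- lid_tongue (a point): lower end of the lid's interlock tongue (10 mm along x, 8 mm along y), 72 mm from the lid's axis toward -y, 1 mm above the origin's plane; seated it is about 7 mm below point slot_mouth
- chimney_top (a point): centre of the top of the lid's feed chimney, an upright tube 40 mm across (bore 35 mm), 44 mm above the lid's origin
- chimney_cap: loose outer lid: black cap, 0.05 kg, 50 mm across, sits over the chimney (skirt 44 mm inside, 16 mm deep) within the collar. Origin: centre of the skirt's lower edge; on the chimney 28 mm above the lid's origin. Round knob on top, 26 mm across, 26-36 mm above the cap's origin, top at 39 mm; z up
- lemon: lemon, 78 x 55 x 56 mm, on the chopping board to the right; leave alone
- garlic: garlic bulb, 60 mm, on the chopping board; leave alone
- oil_bottle: little dark bottle, 33 mm across, 102 mm high, behind the work; leave alone
Mind the look-alikes: they are no part of the job. Of the things like the chimney_cap, leave any that is red; of the rest the larger one is meant. There is more than one size of the bowl_lid; the one meant has the size given above.

How it is judged:
By the outcome, as a careful person would: the job done as asked, in the order asked, and still so for the second after the job is handed in, while the arm keeps its last pose, push and grip.
It also fails if it takes over 67 s, if anything falls off the work surface, if the arm or the gripper's body presses on something with over 40 N, if the wrist force passes 120 N, or if a joint passes its speed limit or range.

### The arm

A 6-joint arm with a two-finger parallel gripper is mounted at the origin on a cart in front of the work surface, level with it; the furniture and walls round the work are solid. World frame = base frame: x ahead of the robot, y to its left, z up, the work surface at z = 0. Lengths are in mm, angles in rad, forces in N, time in s.
With the tool pointing down it reaches from about 350 to 875 mm from the base axis. Payload 4.2 kg.
Tool frame: the origin (TCP) lies at the very end of the fingers, on their centre line; the grasp point (between the pads) lies 19 mm behind it; z points along the fingers, y is the line along which they close (so a half turn about z gives the same grasp; the last joint's range is limited). The gripper opens to 85 mm and grips with 20 to 120 N. Pads are 22 mm wide; open, the fingers measure 114 mm over their backs; the gripper's body (76 mm by 85 mm) begins 54 mm behind the grasp point. The pads swing forward as they close: fully open they stand 13 mm farther back than shut.
Start: joints at [-0.891, 0.385, 0.008, 0, -1.194, -0.259], TCP at [255.319, -570.448, 231.312] pointing down, gripper open.
Joint ranges: [-3.14, 3.14], [-1.21, 2.06], [-1.07, 1.41], [-3.16, 2.05], [-2.99, -0.16], [-3.1, 3.1]. Speed limits (rad/s): [2.79, 2.79, 3.14, 3.14, 3.14, 3.14].

### API

Orientations are given as a unit quaternion [x, y, z, w].
In Python, from bench import arm, viewer gives the robot as it stands. The module is installed in compiled form; this text tells all that it offers.
- The arm moves only by the shell command python3 -m jog [OPENING], which reads ROWS from standard input. ROWS is one flat JSON list of numbers that holds 1 to 10 rows one after another, with no inner brackets; each row has 6 numbers: dx, dy, dz in fractions of the full range, 1 being 100 cm, then a rotation vector rx, ry, rz in fractions of the full range, 1 being 4 rad; each row is the pose to reach, as a shift and turn from the pose commanded when the command began, along the tool's axes at that moment; what a row does not reach only later rows make up. A row lasts 1/10 s, in which the tool goes at most 50 mm and 0.15 rad, less where a joint would pass 70% of its speed; a pose out of reach is approached as far as the arm can. OPENING is the finger opening in mm, set as the command begins (- or left out keeps the last). The fingers move at their own pace and stop on an object; the grip force is fixed at half the most. Time passes only in rows, so rows that do not move let the fingers close. It prints the time, the measured TCP pose, the force, the opening and the grip force at its end. Shift and turn numbers lie between -1 and 1, and a call with a number outside is refused. Input that does not fit is refused with a message, and nothing moves.
- arm.read_state(): the state, without advancing time (a new reading comes with each control period).
- viewer.get_image(name): name is "side" or "top" or "wrist"; returns (picture, depth): 420x560x3 uint8, blue, green, red; 420x560 float32, mm along the optical axis (not along the pixel's ray), 0 where there is no reading.
- viewer.get_calibration(name): a dict with "K" (3x3 intrinsics, pixels), "rvec" (rotation vector, rad) and "tvec" (3), from world to camera coordinates, as OpenCV has them. Camera axes: x right, y down, z forward; pixel columns grow to the right and rows downward; lengths in mm; the calibration is good to about 2 mm. A picture is of the moment at which its call begins: read the wrist's pose just before it. get_calibration takes no time and is no camera call; for the wrist camera it gives the pose at the moment of the call.
- arm.job_done(): hands the job in; it is judged then, once.
The state is a dict: "clock": time; "joints": joint angles; "joint_vel": joint speeds; "joint_efforts": joint torques, N m; "position": TCP position; "ee_rot": TCP orientation; "contact_force": force on the tool from outside, world axes, zero at the start; "wrist_torque": the same for the moment, N m; "gripper_width": finger opening in mm; "grasp_force": force on a finger pad.
Only numpy, scipy, OpenCV 4.12 (cv2) and the standard library are available. Lean on these libraries where they do the work, as an engineer would, in place of code of your own. Each camera call takes 0.05 s, during which the arm holds its last target. There are 200 camera calls.

## Working session

There is one attempt and no reset: what is moved stays moved. The work goes in short steps, Python scripts to look and compute and a shell command to move; the robot and the scene stay as the last step left them, time stands still between calls to the robot, and variables do not carry over. Pictures are saved under pics/ and viewed, at most 10 in all, crops included, and the job is handed in when it is done.

```bash
mkdir -p pics; cat > h.py <<'E'
import numpy as np, cv2
from bench import arm, viewer
def grab(n):
    c=viewer.get_calibration(n); im,d=viewer.get_image(n)
    return im,d,c
def world(c,d,u,v):
    R=cv2.Rodrigues(np.array(c['rvec'],float))[0];t=np.array(c['tvec'],float).ravel();K=np.array(c['K'])
    z=d[v,u] if d.ndim==2 else d
    p=np.stack([(u-K[0,2])/K[0,0]*z,(v-K[1,2])/K[1,1]*z,z*np.ones_like(u,float)],-1)
    return (p-t)@R
def cloud(c,d):
    v,u=np.mgrid[0:420,0:560]; return world(c,d,u,v)
def ray(c,u,v,h):
    R=cv2.Rodrigues(np.array(c['rvec'],float))[0];t=np.array(c['tvec'],float).ravel();K=np.array(c['K'])
    r=R.T@np.linalg.solve(K,[u,v,1]);o=-R.T@t
    return o+r*(h-o[2])/r[2]
E
python3 - <<'E'
from h import *
import pickle
D={}
for n in('side','top'):
    D[n]=grab(n)
pickle.dump(D,open('d.pkl','wb'))
for n in D: cv2.imwrite(f'pics/{n}0.png',D[n][0])
s=arm.read_state();print(s)
for n in D:
    c=D[n][2];R=cv2.Rodrigues(np.array(c['rvec'],float))[0];print(n,-R.T@np.array(c['tvec']).ravel(),c['K'])
E
```

```text
{'clock': 0.1, 'joints': array([-8.91394610e-01,  3.85478164e-01,  6.75461918e-03, -4.52096371e-04,
       -1.19396346e+00, -2.58583421e-01]), 'joint_vel': array([-0.00070308, -0.00156863,  0.00184269,  0.00181346,  0.00014294,
        0.00215149]), 'joint_efforts': array([-4.96309895e-04, -3.93319094e+01,  1.88929027e+01,  4.19796333e+00,
       -2.59485561e-03,  7.09720837e-06]), 'position': array([ 255.11782637, -569.99466505,  230.32623833]), 'ee_rot': array([-2.08778403e-01,  9.77962495e-01,  9.38231177e-04, -2.39859420e-04]), 'contact_force': array([ 0.48478685,  0.2499689 , -0.12609498]), 'wrist_torque': array([-0.0219181 ,  0.03467089, -0.03760968]), 'grasp_force': 0.0, 'gripper_width': 85.31836780531677}
side [299.71893815 827.6573543  647.54135062] [[398.90520493   0.         285.95066986]
 [  0.         398.90520493 205.93574561]
 [  0.           0.           1.        ]]
top [ 126.45972071   39.62579333 1573.90613345] [[502.2606075    0.         274.72838566]
 [  0.         502.2606075  211.52219489]
 [  0.           0.           1.        ]]
```

View pics/top0.png

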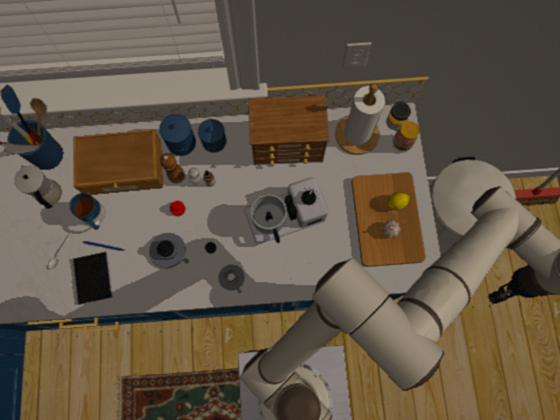

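View pics/side0.png

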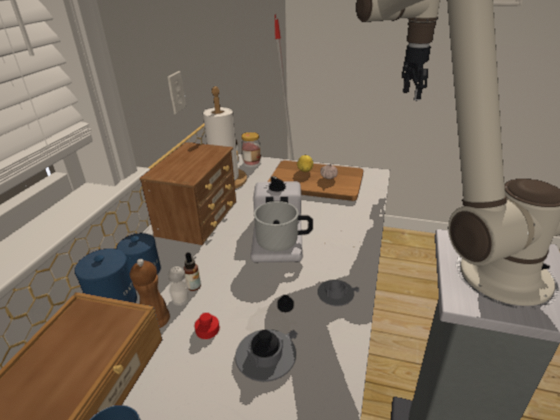

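Lid candidates in the top view: grey lid with black cap (166,250) and smaller bare grey lid (231,276). Cap candidates: black on the lid (166,249), small loose black (210,247), red (177,208). I choose the lid and cap pair at (166,250). The processor bowl is at (268,212) and the dial at (309,197). Next is a close crop with depth.

```bash
python3 - <<'E'
from h import *
import pickle
D=pickle.load(open('d.pkl','rb'))
im,d,c=D['top']
cv2.imwrite('pics/crop1.png',cv2.resize(im[165:295,140:335],None,fx=4,fy=4,interpolation=cv2.INTER_CUBIC))
P=cloud(c,d)
u,v=np.meshgrid(np.arange(560),np.arange(420))
for (x,y) in[(166,250),(166,262),(231,276),(210,247),(177,208),(268,212),(309,197),(318,210),(283,225)]:print((x,y),P[y,x].round(0))
def blob(n,m,name):
    k,l,s,cen=cv2.connectedComponentsWithStats(m.astype(np.uint8))
    for i in range(1,k):
        if s[i,4]>15: print(n,name,s[i],P[l==i].mean(0).round(1),P[l==i].min(0).round(0),P[l==i].max(0).round(0))
reg=(v>160)&(v<300)&(u>135)&(u<335)
Z=P[...,2]
lidr=(abs(u-166)<32)&(abs(v-250)<32)
print('worktop',np.median(Z[reg&(Z<15)]))
for a,b in[(6,20),(28,45),(50,62),(62,72)]: blob('lid',lidr&(Z>a)&(Z<b),(a,b))
pr=(u>240)&(u<335)&(v>160)&(v<245)
for a,b in[(104,117),(122,145)]: blob('proc',pr&(Z>a)&(Z<b),(a,b))
m=pr&(Z>104)&(Z<117)
for q in P[pr&(Z>128)&(Z<145)].round(0):print(q,end='')
E
```

```text
(166, 250) [468. 357.  60.]
(166, 262) [441. 368.  12.]
(231, 276) [383. 167.  -5.]
(210, 247) [474. 225.  31.]
(177, 208) [609. 325.  34.]
(268, 212) [558.  36.  87.]
(309, 197) [579. -90. 143.]
(318, 210) [ 546. -116.  109.]
(283, 225) [524.  -8.  46.]
worktop 0.9201896721869937
lid (6, 20) [149 232  40  37 668] [475.4 359.9  13.9] [421. 298.   6.] [538. 422.  20.]
lid (28, 45) [155 239  22  21 125] [475.1 359.2  37.9] [447. 331.  28.] [509. 396.  45.]
lid (62, 72) [159 243   9   8  47] [477.7 364.   66.5] [467. 352.  62.] [490. 378.  71.]
proc (104, 117) [284 177  44  44 986] [582.2 -81.4 109.9] [ 518. -144.  104.] [655. -17. 117.]
proc (104, 117) [250 194  36  22  93] [587.   41.8 110.8] [547. -17. 104.] [608.  91. 116.]
proc (104, 117) [251 217  34  13  56] [511.   40.2 111.1] [498. -11. 104.] [539.  88. 116.]
proc (122, 145) [303 189  13  16  95] [584.1 -91.2 133.3] [ 563. -110.  122.] [607. -73. 144.]
[606. -96. 135.][605. -98. 139.][ 605. -102.  137.][603. -93. 134.][603. -95. 135.][603. -98. 135.][ 601. -101.  140.][ 603. -105.  133.][599. -92. 137.][599. -95. 138.][600. -98
[... 202 characters left out ...]
-100.  142.][589. -85. 140.][590. -88. 137.][590. -91. 138.][589. -94. 140.][589. -97. 139.][587. -85. 139.][585. -87. 144.][584. -90. 144.][585. -93. 142.][587. -97. 134.][583. -81. 140.][582. -84. 142.][582. -87. 143.][583. -90. 139.][584. -94. 136.][581. -78. 138.][582. -81. 135.][579. -84. 143.][581. -87. 135.][579. -90. 143.][582. -94. 132.][578. -78. 139.][578. -81. 137.][577. -87. 139.][578. -90. 134.][575. -75. 138.][574. -77. 140.][576. -81. 134.][575. -84. 135.][576. -87. 132.][577. -90. 128.][572. -74. 137.][572. -77. 136.][570. -80. 142.][570. -83. 141.][571. -86. 139.][572. -75. 129.][568. -77. 140.][569. -80. 134.][568. -83. 138.][568. -77. 130.][568. -80. 130.][567. -83. 130.]
```

View pics/crop1.png

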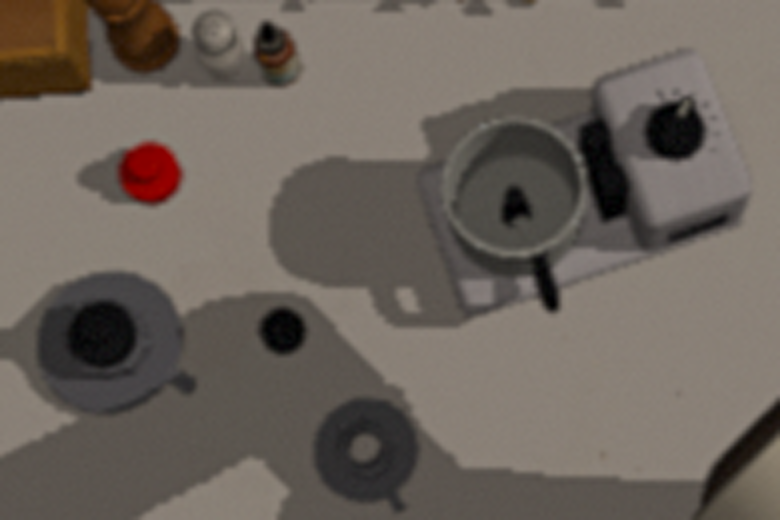

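The crop confirms the choice: the large grey lid with its black cap sits at crop (105,335), with the tongue at (183,382). The dial is at (675,128), with its bar turned roughly 0.67 rad clockwise of zero. I'll move above the dial and use the wrist camera.

The manual's scale: shifts go in shares of 100 cm and turns go in shares of 4 rad. Converting my numbers, -414 mm is -0.414, -373 mm is -0.373, 0.07 rad is 0.0175.

```bash
echo '[-0.041,0.025,-0.005,0,0,0.0175,-0.083,0.05,-0.01,0,0,0.035,-0.124,0.076,-0.015,0,0,0.0525,-0.166,0.101,-0.02,0,0,0.07,-0.207,0.126,-0.025,0,0,0.0875,-0.248,0.151,-0.03,0,0,0.105,-0.29,0.177,-0.035,0,0,0.1225,-0.331,0.202,-0.04,0,0,0.14,-0.373,0.227,-0.045,0,0,0.1575,-0.414,0.252,-0.05,0,0,0.175]' | python3 -m jog && python3 -c "
from h import *
s=arm.read_state();print(s['joints'],s['ee_rot'])"
```

```text
clock: 1.1
position: [530.9, -169.3, 281.3]
ee_rot: [0.14, 0.99, 0.0, -0.0]
contact_force: [0.6, -0.6, -0.3]
gripper_width: 85.3
grasp_force: 0.0
[-1.80189789e-02  2.37480289e-01 -7.73869677e-02 -1.87485520e-04
 -1.25637551e+00 -1.83453915e+00] [ 1.40444060e-01  9.90088586e-01  6.11125371e-05 -2.32460475e-04]
```

To row units: 90 mm is 0.09, 50 mm is 0.05, 0.14 rad is 0.035.

```bash
cat >> h.py <<'E'
from scipy.spatial.transform import Rotation as Rot
def tool(dw,yaw=0):
    s=arm.read_state();R=Rot.from_quat(s['ee_rot']).as_matrix()
    return R.T@np.array(dw,float)
def circ(xy):
    A=np.c_[2*xy,np.ones(len(xy))];b=(xy**2).sum(1);k=np.ones(len(xy),bool)
    for _ in range(6):
        s=np.linalg.lstsq(A[k],b[k],rcond=None)[0];r=np.sqrt(s[2]+s[0]**2+s[1]**2)
        e=abs(np.hypot(*(xy-s[:2]).T)-r);k=e<max(2,2*np.median(e))
    return s[:2].round(1),round(r,1),k.sum()
E
echo '[-0.015,0.025,0,0,0,0.0175,-0.028,0.05,0,0,0,0.035,-0.028,0.09,0,0,0,0.035,-0.028,0.09,0,0,0,0.035]' | python3 -m jog && python3 - <<'E'
from h import *
import pickle
W=grab('wrist');pickle.dump(W,open('w1.pkl','wb'));im,d,c=W
cv2.imwrite('pics/w1.png',im)
P=cloud(c,d);Z=P[...,2]
s=arm.read_state();print(s['position'],s['ee_rot'],s['joints'])
R=cv2.Rodrigues(np.array(c['rvec'],float))[0];print(-R.T@np.array(c['tvec']).ravel())
for a,b in[(134,142),(106,113),(110,115),(116,121)]:
    m=(Z>a)&(Z<b)&(d>0);k,l,st,_=cv2.connectedComponentsWithStats(m.astype(np.uint8))
    for i in range(1,k):
        if st[i,4]>150:
            q=P[l==i][:,:2].astype(np.float32);print((a,b),st[i],q.mean(0).round(1),np.median(Z[l==i]),cv2.minAreaRect(q))
E
```

```text
clock: 1.5
position: [583.0, -89.1, 280.1]
ee_rot: [0.206, 0.979, 0.0, -0.001]
contact_force: [-0.3, -1.3, -0.2]
gripper_width: 85.3
grasp_force: 0.0
[582.27212281 -90.63607708 280.36122164] [ 2.06494660e-01  9.78447353e-01 -8.95784364e-05 -8.51624419e-04] [ 1.19996079e-01  2.95062432e-01 -7.60003561e-04 -3.96087497e-04
 -1.27664408e+00 -2.10665950e+00]
[507.84529248 -56.94206711 423.06861747]
(134, 142) [271 176  23  52 772] [586.1 -90.3] 138.00880506777054 ((587.0393676757812, -90.74299621582031), (12.961040496826172, 43.55412673950195), 56.10863494873047)
(134, 142) [465 289  57  24 343] [749.5  47. ] 138.1293683678016 ((750.334716796875, 46.441062927246094), (50.382720947265625, 5.027585506439209), 87.96382904052734)
(134, 142) [347 333  40  19 229] [746.3 -73.8] 137.68363079720822 ((746.225341796875, -73.2198486328125), (39.64228820800781, 2.780094623565674), 89.27119445800781)
(134, 142) [282 352  51  22 304] [ 744.8 -134.2] 138.21962250504743 ((745.5469970703125, -134.1717987060547), (51.82266616821289, 4.713459491729736), 88.5381851196289)
(106, 113) [ 338   27  134  139 2201
[... 1473 characters left out ...]
3542480469), 89.04866790771484)
(110, 115) [282 317 101  38 486] [ 746.5 -103.2] 112.70808965124868 ((747.3316650390625, -105.30230712890625), (109.1771469116211, 6.408823490142822), 88.38031005859375)
(116, 121) [ 256  171   53   50 1320] [585.4 -90.4] 118.98095508915982 ((586.51904296875, -90.57156372070312), (46.16240692138672, 44.573184967041016), 59.22471237182617)
(116, 121) [433 280  73  28 240] [750.6  36.8] 118.37939583368512 ((751.3436279296875, 35.09772872924805), (5.207572937011719, 71.0473403930664), 0.829499363899231)
(116, 121) [282 322 101  36 314] [ 747.1 -104.8] 118.3333877138632 ((747.3317260742188, -105.81463623046875), (108.08491516113281, 4.142337322235107), 87.4921875)
```

View pics/w1.png

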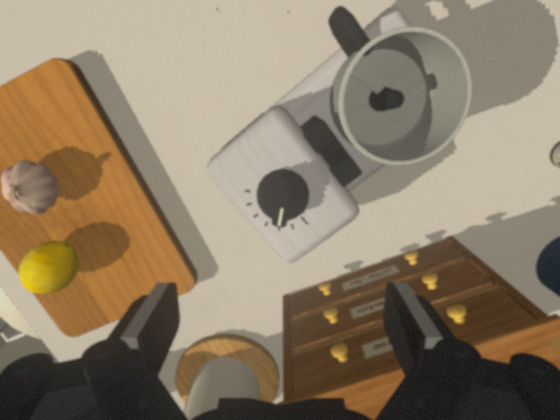

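The wrist view shows the bowl at px (400,95), the dial at (283,195) and the slot block at (330,148). Measured values:
- Processor yaw is 15°.
- The bowl axis is at (553.5, 34.4).
- The dial is at (587, -90.7), with its bar at -33.9°, so the dial angle is about 0.853 rad.

I'll descend and grip the bar.

To row units: 156 mm is 0.156, 150 mm is 0.15, 0.175 rad is 0.0438.

```bash
echo '[-0.004,0.001,0.04,0,0,0.025,-0.004,0.001,0.08,0,0,0.0438,-0.004,0.001,0.11,0,0,0.0438,-0.004,0.001,0.135,0,0,0.0438,-0.004,0.001,0.15,0,0,0.0438,-0.004,0.001,0.156,0,0,0.0438,-0.004,0.001,0.156,0,0,0.0438]' | python3 -m jog 45 && echo '[0,0,0,0,0,0,0,0,0,0,0,0,0,0,0,0,0,0,0,0,0,0,0,0,0,0,0,0,0,0,0,0,0,0,0,0]' | python3 -m jog 0
```

```text
clock: 2.25
position: [585.4, -93.9, 124.6]
ee_rot: [0.293, 0.956, -0.0, -0.001]
contact_force: [0.6, 0.3, 0.2]
gripper_width: 44.8
grasp_force: 0.0
clock: 2.85
position: [588.8, -90.8, 127.1]
ee_rot: [0.292, 0.956, 0.003, 0.003]
contact_force: [1.7, 7.9, 0.5]
gripper_width: 11.3
grasp_force: 60.0
```

To row units: 1 mm is 0.001, -0.78 rad is -0.195.

```bash
echo '[0,0.001,0,0,0,-0.025,0,0.001,0,0,0,-0.05,0,0.001,0,0,0,-0.075,0,0.001,0,0,0,-0.1,0,0.001,0,0,0,-0.125,0,0.001,0,0,0,-0.15,0,0.001,0,0,0,-0.175,0,0.001,0,0,0,-0.195,0,0.001,0,0,0,-0.195]' | python3 -m jog && python3 -c "
from h import *
s=arm.read_state();print(s['wrist_torque'],s['joints'])"
```

```text
clock: 3.75
position: [589.0, -89.8, 127.1]
ee_rot: [-0.094, 0.996, 0.001, 0.004]
contact_force: [1.6, 8.6, 1.1]
gripper_width: 11.2
grasp_force: 60.1
[ 2.43367869 -0.43995564  0.06956766] [ 0.11891848  0.424602   -0.21027871 -0.00302777 -0.92860342 -1.49969455]
```

To row units: -0.12 rad is -0.03.

```bash
for i in 1; do echo '[0,0,0,0,0,-0.0075,0,0,0,0,0,-0.015,0,0,0,0,0,-0.02,0,0,0,0,0,-0.025,0,0,0,0,0,-0.03,0,0,0,0,0,-0.03]' | python3 -m jog; python3 -c "
from h import *
s=arm.read_state();print(s['wrist_torque'],s['ee_rot'])";done
```

```text
clock: 4.35
position: [589.0, -89.7, 127.1]
ee_rot: [-0.151, 0.988, 0.001, 0.004]
contact_force: [1.6, 9.4, 1.6]
gripper_width: 11.3
grasp_force: 60.7
[ 2.58696257 -0.42394261 -0.66319338] [-0.15147372  0.98845263  0.00146119  0.00387021]
```

The torque jumped to -0.66 N m, so the dial is at its stop. I'll release, lift and check.

To row units: -175 mm is -0.175, -155 mm is -0.155.

```bash
echo '[0,0,0,0,0,0,0,0,0,0,0,0,0,0,0,0,0,0,0,0,0,0,0,0]' | python3 -m jog 45 && echo '[0,0,-0.02,0,0,0,0,0,-0.06,0,0,0,0,0,-0.11,0,0,0,0,0,-0.155,0,0,0,0,0,-0.175,0,0,0,0,0,-0.175,0,0,0]' | python3 -m jog 85 && python3 - <<'E'
from h import *
im,d,c=grab('wrist');P=cloud(c,d);Z=P[...,2];cv2.imwrite('pics/w2.png',im)
for a,b in[(134,142),(110,115)]:
    m=(Z>a)&(Z<b)&(d>0)&(P[...,0]<700);k,l,st,_=cv2.connectedComponentsWithStats(m.astype(np.uint8))
    for i in range(1,k):
        if st[i,4]>150:
            q=P[l==i][:,:2].astype(np.float32);print((a,b),st[i],q.mean(0).round(1),cv2.minAreaRect(q))
s=arm.read_state();print(s['position'],s['ee_rot'],s['joints'])
E
```

```text
clock: 4.75
position: [586.5, -92.8, 125.5]
ee_rot: [-0.152, 0.988, -0.0, -0.0]
contact_force: [0.8, 0.3, 1.1]
gripper_width: 44.8
grasp_force: 0.0
clock: 5.35
position: [588.1, -92.9, 304.9]
ee_rot: [-0.152, 0.988, -0.001, 0.004]
contact_force: [-0.2, 0.0, 0.1]
gripper_width: 85.2
grasp_force: 0.0
(134, 142) [277 164  16  48 678] [586.3 -91.3] ((587.1593017578125, -90.95357513427734), (43.42081069946289, 12.960554122924805), 15.19714069366455)
(110, 115) [ 247  121   82  115 4274] [583.7 -89.9] ((587.2162475585938, -89.38636779785156), (112.04403686523438, 74.8423080444336), 15.479659080505371)
(110, 115) [ 362  130  115  110 1487] [550.3  34.1] ((553.6353149414062, 34.4285888671875), (109.13688659667969, 108.8123779296875), 64.21255493164062)
(110, 115) [334 154  24  21 295] [553.8 -41.4] ((553.9669189453125, -41.033103942871094), (19.48917579650879, 21.186187744140625), 16.12643051147461)
(110, 115) [330 193  23  21 263] [591.2 -30.9] ((591.3468627929688, -31.249940872192383), (20.118927001953125, 20.74551773071289), 13.354196548461914)
[586.91585211 -92.56474674 301.93266943] [-1.52123956e-01  9.88359836e-01 -2.10802054e-08  1.77131293e-03] [ 1.15805629e-01  2.90841741e-01  4.62966442e-02 -1.34819178e-04
 -1.32271102e+00 -1.38113483e+00]
```

The dial bar is at 15.2°, equal to the processor yaw, so it is at zero. Now to a spot above the lid, turning so that tool y comes to about -120°.

To row units: 440 mm is 0.44, 413 mm is 0.413, -0.15 rad is -0.0375.

```bash
echo '[-0.003,0.045,0,0,0,-0.0375,-0.006,0.091,0,0,0,-0.075,-0.009,0.137,0,0,0,-0.1125,-0.012,0.183,0,0,0,-0.15,-0.015,0.229,0,0,0,-0.1875,-0.018,0.275,0,0,0,-0.225,-0.021,0.321,0,0,0,-0.2625,-0.024,0.367,0,0,0,-0.3,-0.027,0.413,0,0,0,-0.3375,-0.029,0.44,0,0,0,-0.375]' | python3 -m jog && echo '[0,0,0,0,0,-0.0375,0,0,0,0,0,-0.075,0,0,0,0,0,-0.1125,0,0,0,0,0,-0.15,0,0,0,0,0,-0.1875,0,0,0,0,0,-0.1875]' | python3 -m jog && python3 - <<'E'
from h import *
im,d,c=grab('wrist');P=cloud(c,d);Z=P[...,2];cv2.imwrite('pics/w3.png',im)
for a,b in[(5,20),(11,16),(33,41),(50,58),(64,70)]:
    m=(Z>a)&(Z<b)&(d>0)&(np.hypot(P[...,0]-475,P[...,1]-360)<110);k,l,st,_=cv2.connectedComponentsWithStats(m.astype(np.uint8))
    for i in range(1,k):
        if st[i,4]>100:
            q=P[l==i][:,:2].astype(np.float32);print((a,b),st[i],np.median(Z[l==i]),q.mean(0).round(1),cv2.minAreaRect(q),cv2.minEnclosingCircle(q))
s=arm.read_state();print(s['position'],s['ee_rot'],s['joints'])
E
```

```text
clock: 6.4
position: [480.1, 338.1, 297.8]
ee_rot: [0.788, -0.616, -0.0, 0.002]
contact_force: [0.1, -0.5, -0.6]
gripper_width: 84.9
grasp_force: 0.0
clock: 7.0
position: [481.2, 335.3, 298.1]
ee_rot: [0.957, -0.289, -0.001, 0.002]
contact_force: [-0.7, -1.0, 0.1]
gripper_width: 85.0
grasp_force: 0.0
(5, 20) [ 213  131  111   93 4650] 14.253565942089317 [482.  358.7] ((478.93701171875, 363.5399169921875), (116.51697540283203, 114.79645538330078), 12.681229591369629) ((472.9957275390625, 357.36578369140625), 67.3648910522461)
(5, 20) [237 160  46  30 122] 14.330721639444015 [487.3 356.6] ((485.3001708984375, 357.7385559082031), (56.001502990722656, 28.64356803894043), 41.656776428222656) ((478.31817626953125, 365.5770263671875), 28.01301383972168)
(11, 16) [ 213  131  111   93 4552] 14.230377227200599 [481.9 358.8] ((478.93701171875, 363.5399169921875), (116.51697540283203, 114.79645538330078), 12.681229591369629) ((472.9957275390625, 357.36578369140625), 67.3648910522461)
(11, 16) [238 160  45  30 118] 14.31095270558311 [487.1 356.1] ((485.2681884765625, 357.7101135253906), (55.91592025756836, 28.64356803894043), 41.656776428222656) ((478.6976013183594, 365.0960388183594), 28.005889892578125)
(33, 41) [231 157  57  53 588] 38.029659141934445 [480.2 363.6] ((479.6481628417969, 364.2999267578125), (63.62512969970703, 62.70006561279297), 13.150628089904785) ((479.67919921875, 364.30718994140625), 34.585777282714844)
(64, 70) [247 178  23  24 425] 67.02006866404315 [479.8 363.7] ((479.59039306640625, 364.0618591308594), (23.964366912841797, 25.599775314331055), 54.280941009521484) ((479.5717468261719, 364.2041320800781), 12.958172798156738)
[481.32407854 335.37203835 298.4436977 ] [ 9.56933753e-01 -2.90300969e-01 -8.69878040e-04  1.54378870e-03] [ 8.84213754e-01  2.82599939e-01  2.64109761e-02 -4.42113673e-04
 -1.31812543e+00  9.76102252e-02]
```

View pics/w3.png

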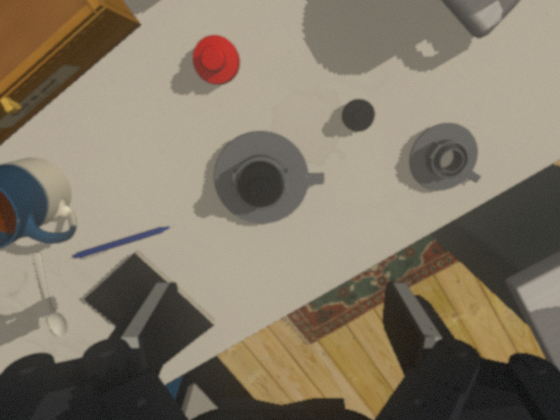

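```bash
python3 - <<'E'
from h import *
im,d,c=grab('wrist');P=cloud(c,d);Z=P[...,2]
C=np.array([479.6,364.2])
r=np.hypot(*(P[...,:2]-C).transpose(2,0,1))
for lo,hi in((61,80),(64,80)):
    q=P[(Z>7)&(Z<20)&(r>lo)&(r<hi)];m=q.mean(0)[:2]-C
    print(len(q),q.mean(0),np.hypot(*m),np.degrees(np.arctan2(m[1],m[0])))
# tongue direction from its own axis and finger flats
m=(Z>33)&(Z<41)&(r<40)
q=P[m][:,:2]-C
a=np.degrees(np.arctan2(q[:,1],q[:,0]));rr=np.hypot(*q.T)
for k in range(-180,180,10):
    s=(a>=k)&(a<k+10)
    if s.sum(): print(k,rr[s].max().round(1),end='; ')
print(tool([C[0]-arm.read_state()['position'][0],C[1]-arm.read_state()['position'][1],0]))
E
```

```text
143 [442.53578025 306.42645213  14.1756502 ] 68.64065281566954 -122.68192038627822
113 [441.56799875 305.08231939  14.11966122] 70.29461771853653 -122.7542716512535
-180 30.8; -170 30.9; -160 31.3; -150 34.0; -140 32.8; -130 31.8; -120 32.3; -110 34.2; -100 33.3; -90 30.6; -80 30.7; -70 30.8; -60 30.7; -50 30.5; -40 30.6; -30 30.6; -20 30.6; -10 30.5; 0 30.7; 10 30.7; 20 30.7; 30 34.6; 40 34.0; 50 32.0; 60 33.2; 70 34.5; 80 31.8; 90 30.7; 100 30.8; 110 31.5; 120 31.1; 130 30.7; 140 31.0; 150 31.1; 160 30.8; 170 31.2; [-17.47939576 -22.8398528   -0.05187778]
```

In the wrist view the lid with cap is at px (262,180), with the tongue pointing right at (315,180). Flange width is 116 mm and collar radius 31 mm, so this is the right size. The lid centre is (479.6, 364.2) and the tongue direction is -122.7°. The smaller bare lid is at (445,158), the small black cap at (358,115) and the red one at (215,60).

To row units: 265 mm is 0.265, 255 mm is 0.255, -0.017 rad is -0.0043.

```bash
echo '[-0.017,-0.023,0.04,0,0,-0.0043,-0.017,-0.023,0.085,0,0,-0.0043,-0.017,-0.023,0.13,0,0,-0.0043,-0.017,-0.023,0.17,0,0,-0.0043,-0.017,-0.023,0.205,0,0,-0.0043,-0.017,-0.023,0.235,0,0,-0.0043,-0.017,-0.023,0.255,0,0,-0.0043,-0.017,-0.023,0.265,0,0,-0.0043,-0.017,-0.023,0.265,0,0,-0.0043,-0.017,-0.023,0.265,0,0,-0.0043]' | python3 -m jog 85; echo '[0,0,0.006,0,0,0,0,0,0.012,0,0,0,0,0,0.017,0,0,0,0,0,0.021,0,0,0,0,0,0.021,0,0,0]' | python3 -m jog
```

```text
clock: 8.1
position: [480.9, 364.9, 36.1]
ee_rot: [0.96, -0.281, 0.0, -0.001]
contact_force: [-0.2, 0.4, 0.6]
gripper_width: 85.3
grasp_force: 0.0
clock: 8.6
position: [480.0, 364.1, 13.6]
ee_rot: [0.96, -0.281, -0.0, 0.001]
contact_force: [-0.5, -0.6, 0.1]
gripper_width: 84.9
grasp_force: 0.0
```

To row units: -60 mm is -0.06, -35 mm is -0.035.

```bash
echo '[0,0,0,0,0,0,0,0,0,0,0,0,0,0,0,0,0,0,0,0,0,0,0,0,0,0,0,0,0,0]' | python3 -m jog 55; echo '[0,0,-0.002,0,0,0,0,0,-0.005,0,0,0,0,0,-0.01,0,0,0,0,0,-0.02,0,0,0,0,0,-0.035,0,0,0,0,0,-0.06,0,0,0,0,0,-0.06,0,0,0]' | python3 -m jog
```

```text
clock: 9.1
position: [480.6, 364.8, 14.9]
ee_rot: [0.96, -0.28, 0.0, -0.0]
contact_force: [-0.1, 0.4, 3.6]
gripper_width: 63.6
grasp_force: 69.4
clock: 9.8
position: [482.3, 366.5, 78.5]
ee_rot: [0.96, -0.28, 0.002, -0.004]
contact_force: [1.1, 1.0, -2.0]
gripper_width: 63.8
grasp_force: 68.8
```

To row units: 156 mm is 0.156, 155 mm is 0.155, -0.52 rad is -0.13.

```bash
echo '[0,0,-0.03,0,0,0,0,0,-0.065,0,0,0,0,0,-0.1,0,0,0,0.01,0.01,-0.125,0,0,0,0.03,0.03,-0.13,0,0,-0.02,0.055,0.055,-0.13,0,0,-0.04,0.08,0.08,-0.13,0,0,-0.0625,0.105,0.105,-0.13,0,0,-0.085,0.13,0.131,-0.13,0,0,-0.1075,0.155,0.156,-0.13,0,0,-0.13]' | python3 -m jog ; echo '[0.021,0.021,0,0,0,-0.025,0.042,0.042,0,0,0,-0.05,0.06,0.06,0,0,0,-0.0625,0.072,0.072,0,0,0,-0.0725,0.08,0.08,0,0,0,-0.0775,0.084,0.084,0,0,0,-0.0775,0.084,0.084,0,0,0,-0.0775]' | python3 -m jog; python3 - <<'E'
from h import *
s=arm.read_state();print(s['position'],s['ee_rot'],s['joints'][5])
E
```

```text
clock: 10.8
position: [526.4, 148.0, 203.7]
ee_rot: [1.0, -0.023, -0.001, 0.0]
contact_force: [1.6, -0.7, -3.2]
gripper_width: 63.9
grasp_force: 68.8
clock: 11.5
position: [606.6, 61.1, 203.5]
ee_rot: [0.992, 0.13, -0.001, -0.0]
contact_force: [1.0, 0.0, -2.6]
gripper_width: 63.7
grasp_force: 68.7
[606.57136918  61.13536823 203.54525804] [ 9.91576833e-01  1.29518364e-01 -6.13884847e-04 -3.26347288e-05] 1.465241892245772
```

```bash
echo '[-0.025,0.005,0,0,0,0,-0.045,0.01,0,0,0,0,-0.058,0.012,0,0,0,0,-0.058,0.012,0,0,0,0,-0.058,0.012,0,0,0,0]' | python3 -m jog; python3 - <<'E'
from h import *
im,d,c=grab('wrist');P=cloud(c,d);Z=P[...,2];cv2.imwrite('pics/w4.png',im)
s=arm.read_state();T=s['position'];print(T,s['ee_rot'])
import pickle;pickle.dump((im,d,c,T),open('w4.pkl','wb'))
r=np.hypot(P[...,0]-T[0],P[...,1]-T[1])
m=(d>0)&(Z>150)&(r<90)
h,e=np.histogram(Z[m],bins=np.arange(150,280,3));print([(int(a),int(b)) for a,b in zip(e,h) if b>20])
im2,d2,c2=grab('side');cv2.imwrite('pics/s4.png',cv2.resize(im2[150:300,200:360],None,fx=3.5,fy=3.5))
E
```

```text
clock: 12.0
position: [554.2, 35.5, 204.8]
ee_rot: [0.991, 0.131, 0.001, -0.0]
contact_force: [-0.6, 0.2, -2.2]
gripper_width: 63.5
grasp_force: 68.7
[554.47915612  35.57074004 204.67239041] [ 9.91450646e-01  1.30480349e-01  6.99282474e-04 -7.50240544e-05]
[(192, 46), (195, 43), (201, 8058), (204, 13834), (207, 386), (210, 401), (213, 483), (216, 583), (219, 750), (222, 1049), (225, 2509), (228, 2530), (231, 937), (234, 3149), (237, 5670), (240, 584), (243, 654), (246, 1273), (249, 775), (252, 1124), (255, 4901), (258, 1542), (261, 2703), (264, 4755), (267, 2907), (270, 1157), (273, 1634), (276, 2576)]
```

View pics/w4.png

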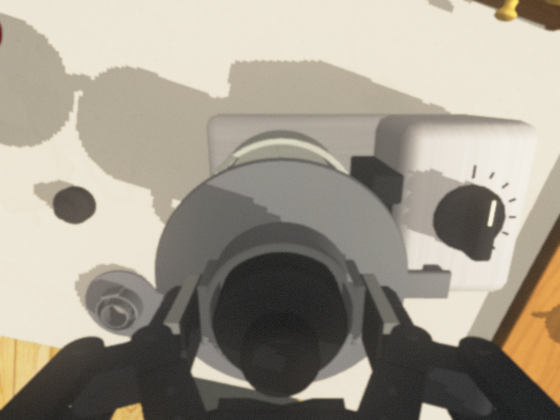

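The held lid shows flange centre at about px (280,270) and tongue at (430,283). The bowl rim shows behind it, and the dial pointer is at (492,212). I'll fit the flange circle, its tilt and the tongue.

```bash
python3 - <<'E'
from h import *
import pickle
im,d,c,T=pickle.load(open('w4.pkl','rb'));P=cloud(c,d);Z=P[...,2]
m=(d>0)&(Z>199)&(Z<209)&(np.hypot(P[...,0]-T[0],P[...,1]-T[1])<85)
m=cv2.morphologyEx(m.astype(np.uint8),cv2.MORPH_OPEN,np.ones((3,3)))
k,l,st,_=cv2.connectedComponentsWithStats(m);i=1+st[1:,4].argmax();m=(l==i)
q=P[m];A=np.c_[q[:,:2]-T[:2],np.ones(len(q))];print('plane',np.linalg.lstsq(A,q[:,2],rcond=None)[0],len(q))
r=np.hypot(q[:,0]-T[0],q[:,1]-T[1])
cs=cv2.findContours(m.astype(np.uint8),cv2.RETR_EXTERNAL,cv2.CHAIN_APPROX_NONE)[0][0][:,0]
E=P[cs[:,1],cs[:,0]][:,:2];e=np.hypot(*(E-T[:2]).T);ang=np.degrees(np.arctan2(*(E-T[:2]).T[::-1]))
k=(e>54)&(e<62)&(abs(ang+75)>12);print('circ',circ(E[k]))
C=circ(E[k])[0]
t=q[(np.hypot(*(q[:,:2]-C).T)>63)];v=t.mean(0)[:2]-C;print('tongue',len(t),np.hypot(*v),np.degrees(np.arctan2(v[1],v[0])))
# cap position, knob
kn=(d>0)&(abs(Z-256)<3);print('knob',np.median(P[kn&(np.hypot(P[...,0]-T[0],P[...,1]-T[1])<30)],0))
print('delta',np.array([553.6,34.4])-C, tool([*(np.array([553.6,34.4])-C),0]))
E
```

```text
plane [-2.16392324e-03  4.61962743e-04  2.04287497e+02] 20412
circ (array([553.6,  34.8]), np.float64(57.1), np.int64(367))
tongue 855 69.50573705540107 -74.99902591153884
knob [556.17489038  35.88539515 256.92719628]
delta [ 0.  -0.4] [-1.03471272e-01  3.86385412e-01 -9.79107814e-05]
```

The lid is centred within 0.4 mm and yaw is exact. Seating needs about 88 mm of descent.

To row units: 82 mm is 0.082, 80 mm is 0.08.

```bash
echo '[0,0,0.02,0,0,0,0,0,0.042,0,0,0,0,0,0.06,0,0,0,0,0,0.07,0,0,0,0,0,0.074,0,0,0,0,0,0.076,0,0,0,0,0,0.078,0,0,0,0,0,0.08,0,0,0,0,0,0.082,0,0,0,0,0,0.082,0,0,0]' | python3 -m jog; echo '[0,0,0.001,0,0,0,0,0,0.002,0,0,0,0,0,0.003,0,0,0,0,0,0.004,0,0,0,0,0,0.005,0,0,0,0,0,0.005,0,0,0]' | python3 -m jog
```

```text
clock: 13.1
position: [553.7, 35.0, 122.3]
ee_rot: [0.991, 0.13, 0.0, -0.0]
contact_force: [0.6, -0.3, -2.2]
gripper_width: 63.5
grasp_force: 68.8
clock: 13.7
position: [553.7, 35.0, 117.1]
ee_rot: [0.991, 0.13, -0.0, 0.0]
contact_force: [-0.2, 1.2, -2.4]
gripper_width: 63.7
grasp_force: 68.8
```

To row units: 2 mm is 0.002, 1.5 mm is 0.0015.

```bash
echo '[0,0,0.0005,0,0,0,0,0,0.001,0,0,0,0,0,0.0015,0,0,0,0,0,0.002,0,0,0,0,0,0.002,0,0,0]' | python3 -m jog
```

```text
clock: 14.2
position: [553.8, 35.0, 116.8]
ee_rot: [0.991, 0.13, 0.0, 0.0]
contact_force: [-3.5, 0.0, 6.8]
gripper_width: 63.8
grasp_force: 70.0
```

To row units: -90 mm is -0.09, -75 mm is -0.075.

```bash
echo '[0,0,0,0,0,0,0,0,0,0,0,0,0,0,0,0,0,0,0,0,0,0,0,0]' | python3 -m jog 85;  echo '[0,0,-0.015,0,0,0,0,0,-0.045,0,0,0,0,0,-0.075,0,0,0,0,0,-0.09,0,0,0,0,0,-0.09,0,0,0,0,0,-0.09,0,0,0]' | python3 -m jog; python3 - <<'E'
from h import *
im,d,c=grab('wrist');P=cloud(c,d);Z=P[...,2];cv2.imwrite('pics/w5.png',im)
s=arm.read_state();T=s['position'];print(T,s['ee_rot'])
C=np.array([553.6,34.4]);r=np.hypot(P[...,0]-C[0],P[...,1]-C[1])
m=(d>0)&(Z>111)&(Z<121)&(r<57)&(r>36);q=P[m];print('plane',np.linalg.lstsq(np.c_[q[:,:2]-C,np.ones(len(q))],q[:,2],rcond=None)[0],len(q))
t=P[(d>0)&(Z>112)&(Z<121)&(r>62)&(r<78)];v=t.mean(0)[:2]-C;print('tongue',t.mean(0),np.hypot(*v),np.degrees(np.arctan2(v[1],v[0])))
k=(d>0)&(r<25)&(Z>160);print('Zmax',np.percentile(Z[k],[5,50,95]))
kn=(d>0)&(r<22)&(abs(Z-169)<2.5);qq=P[kn][:,:2].astype(np.float32);print('knob',qq.mean(0),cv2.minEnclosingCircle(qq))
E
```

```text
clock: 14.6
position: [553.9, 35.0, 115.2]
ee_rot: [0.991, 0.13, -0.0, 0.0]
contact_force: [0.0, 0.6, -0.5]
gripper_width: 84.9
grasp_force: 0.0
clock: 15.2
position: [553.4, 35.0, 204.6]
ee_rot: [0.992, 0.13, -0.0, -0.0]
contact_force: [-0.6, -0.6, -0.3]
gripper_width: 84.8
grasp_force: 0.0
[552.99341093  34.8362846  203.94596662] [ 9.91507060e-01  1.30047481e-01 -1.18340568e-03 -4.11476010e-05]
plane [-5.34111616e-04 -4.78617599e-04  1.16229467e+02] 11339
tongue [571.30708894 -32.35207609 116.01064659] 69.06070272549614 -75.1435070077637
Zmax [166.58135286 279.34944556 284.30360188]
knob [553.9081    35.086708] ((553.1455078125, 34.94656753540039), 12.964348793029785)
```

View pics/w5.png

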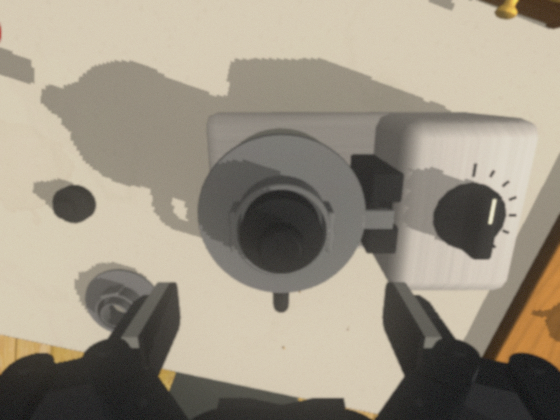

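The lid is seated: flange top is at 116.2, level, and the tongue is in the slot at px (380,218). The cap knob is at (553.2, 35), top at 169. Next I grip the knob.

To row units: 49 mm is 0.049, 44 mm is 0.044.

```bash
echo '[0,0,0.01,0,0,0,0,0,0.025,0,0,0,0,0,0.037,0,0,0,0,0,0.044,0,0,0,0,0,0.049,0,0,0,0,0,0.049,0,0,0]' | python3 -m jog 50;  echo '[0,0,0,0,0,0,0,0,0,0,0,0,0,0,0,0,0,0,0,0,0,0,0,0,0,0,0,0,0,0]' | python3 -m jog 15; echo '[0,0,-0.002,0,0,0,0,0,-0.005,0,0,0,0,0,-0.009,0,0,0,0,0,-0.014,0,0,0,0,0,-0.02,0,0,0,0,0,-0.027,0,0,0,0,0,-0.027,0,0,0]' | python3 -m jog
```

```text
clock: 15.85
position: [553.4, 34.9, 155.3]
ee_rot: [0.991, 0.13, -0.001, 0.0]
contact_force: [0.1, 0.4, 0.4]
gripper_width: 49.9
grasp_force: 0.0
clock: 16.35
position: [554.3, 35.1, 157.2]
ee_rot: [0.991, 0.13, 0.001, -0.0]
contact_force: [-0.2, 1.3, 3.3]
gripper_width: 22.7
grasp_force: 58.9
clock: 17.05
position: [554.6, 35.2, 184.8]
ee_rot: [0.991, 0.13, 0.001, -0.0]
contact_force: [0.3, 0.5, -0.0]
gripper_width: 23.4
grasp_force: 58.8
```

To row units: -76 mm is -0.076, -73 mm is -0.073.

```bash
echo '[0,0,-0.005,0,0,0,0,0,-0.015,0,0,0,0,0,-0.028,0,0,0,0,0,-0.042,0,0,0,0,0,-0.055,0,0,0,0,0,-0.066,0,0,0,0,0,-0.073,0,0,0,0,0,-0.076,0,0,0,0,0,-0.076,0,0,0,0,0,-0.076,0,0,0]' | python3 -m jog;python3 - <<'E'
from h import *
im,d,c=grab('wrist');P=cloud(c,d);Z=P[...,2]
C=np.array([553.6,34.4]);r=np.hypot(P[...,0]-C[0],P[...,1]-C[1])
m=(d>0)&(Z>111)&(Z<121)&(r<57)&(r>36);q=P[m];print('plane',np.linalg.lstsq(np.c_[q[:,:2]-C,np.ones(len(q))],q[:,2],rcond=None)[0],len(q))
h,e=np.histogram(Z[(d>0)&(r<26)],bins=np.arange(100,290,5));print([(int(a),int(b)) for a,b in zip(e,h) if b>20])
s,ds,cs=grab('side');a=cv2.resize(im,(400,300));b=cv2.resize(s[100:280,190:430],(400,300));cv2.imwrite('pics/f.png',np.hstack([a,b]))
E
```

```text
clock: 18.05
position: [553.5, 34.9, 258.7]
ee_rot: [0.991, 0.13, -0.001, -0.0]
contact_force: [-0.2, 0.3, -0.9]
gripper_width: 23.1
grasp_force: 58.8
plane [-1.43923492e-03 -2.28435053e-04  1.16256786e+02] 6650
[(110, 62), (115, 666), (120, 104), (125, 105), (130, 102), (135, 98), (140, 118), (145, 333), (230, 125), (235, 288), (240, 314), (245, 893), (250, 2551), (255, 77), (260, 390), (265, 1147), (270, 2269), (275, 535), (280, 563)]
```

View pics/f.png

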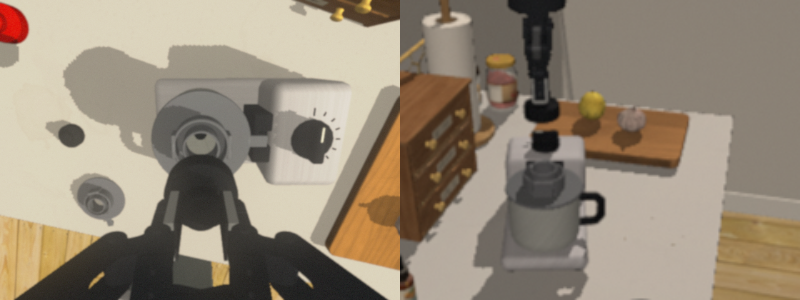

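The cap is held in the gripper, at (200,175) in the left view and (540,108) in the right. Its lower edge is at about 231 mm, against the chimney top at 146 mm. The lid is still seated and the chimney is open.

```bash
python3 -c "
from bench import arm;print(arm.job_done())"
```

```text
the job is handed in; nothing more can be done
None
```

I handed the job in at about 18 s of the 67 s allowed: the dial is at its zero stop, the lid is seated level with its tongue in the slot, and the gripper holds the cap about 85 mm above the chimney, touching nothing else.

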